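# Get the pigment jar out from behind the containers and on to the scale

### The arm

A 6-joint arm with a two-finger parallel gripper is mounted at the origin on the work surface. World frame = base frame: x ahead of the robot, y to its left, z up, the work surface at z = 0. Lengths are in m, angles in rad, forces in N, time in s.
With the tool pointing down it reaches from about 0.375 to 0.9 m from the base axis. Payload 3.1 kg.
Tool frame: the origin (TCP) lies on the centre line of the jaws, within the pads' length; the fingertips stand robot.tip_reach ahead of it and the grasp point (between the pads) lies 8 mm behind it (robot.tip_reach is the distance from the TCP to the fingertips, in m); z points along the fingers, y is the line along which they close (so a half turn about z gives the same grasp; the last joint's range is limited). The gripper opens to 87 mm and grips with 3 to 60 N. Pads are 19 mm wide; open, the fingers measure 117 mm over their backs; the gripper's body (75 mm by 190 mm) begins 51 mm behind the grasp point.
Start: joints at [1.127, 0.527, 1.433, -0, 1.181, -0.178], TCP at [0.164, 0.603, 0.234] pointing down, gripper open.
Joint ranges: [-3.08, 3.08], [-0.75, 2.2], [0.22, 2.44], [-1.43, 4.57], [0, 2.65], [-2.85, 2.85]. Speed limits (rad/s): [2.79, 2.79, 3.14, 3.14, 3.14, 3.14].

### API

Orientations are given as a unit quaternion [x, y, z, w].
In Python, from rig import robot gives the robot as it stands.
- The arm moves only by the tool jog_arm, never from a script. Its argument "motion" is one flat list of numbers, 7 for each row, row after row: the shift along the tool's x, y, z scaled (see below), then the turn, a rotation vector about the tool's x, y, z scaled (see below), then the gripper's target within -1 to 1 (shut at 1, half-way at 0, fully open at -1). In form: [x, y, z, rx, ry, rz, hand, x, y, z, rx, ry, rz, hand, ...]. A call has 1 to 12 rows; each row shifts and turns the commanded pose from where the row before left it, along the tool's axes as they then stand; what a row does not reach is not made up. The controller multiplies each number of a shift by 4 cm and each number of a turn by 4 degrees. A row lasts 1/8 s, in which the tool goes at most 62.5 mm and 10.7 degrees, less where a joint would pass 70% of its speed; a pose out of reach is approached as far as the arm can. A call with a number of a shift or a turn outside -1 to 1 is refused whole. A call with a gripper value outside its range is refused whole. The fingers move at their own pace and stop on an object; "grip_force" is the grip in N (left out, the last holds). Time passes only in rows, so rows that do not move let the fingers close. It gives the time, the measured TCP pose, the force, the opening and the grip force at its end, in the units of the state.
- robot.get_obs(): the state, without advancing time (a new reading comes with each control period).
- robot.camera(name): name is "scene" or "top" or "wrist"; returns the picture (384x512x3 uint8, blue, green, red); there is no depth.
- robot.calibration(name): a dict with "fx", "fy", "cx", "cy" (pixels), "R" (3x3) and "t" (3): a world point X has camera coordinates R X + t; the wrist camera has in their place "T_tool_cam" (4x4, takes a point from camera to tool coordinates, whose origin is the TCP and whose axes are the flange's). Camera axes: x right, y down, z forward; pixel columns grow to the right and rows downward; lengths in m; the calibration is good to about 2 mm. A picture is of the moment at which its call begins: read the wrist's pose just before it. calibration takes no time and is no camera call.
- robot.hand_in(): hands the job in; it is judged then, once.
The state is a dict: "time": time; "q": joint angles; "joint_velocities": joint speeds; "joint_torque": joint torques, N m; "position": TCP position; "tool_rot": TCP orientation; "ft_force": force on the tool from outside, world axes, zero at the start; "moment": the same for the moment, N m; "grip_width": finger opening in m; "grip_force": force on a finger pad.
Only numpy, scipy, OpenCV 4.12 (cv2) and the standard library are available. Lean on these libraries where they do the work, as an engineer would, in place of code of your own. Each camera call takes 0.05 s, during which the arm holds its last target. There are 200 camera calls.

### The job

The small squat pigment jar at the back of the white wooden crate is needed on the scale, but the tub, the square bottle and the squeeze bottle stand close round it. Stand all three of them in the grey drip tray, then set the jar upright in the middle of the scale's pan, and then put the three containers back upright in the crate, each exactly where it stood. Put everything down rather than dropping it, and do not disturb the wax tin and the little beaker that also stand in the crate.

Things in the scene. Friction and masses are not known exactly. Their poses are not given: they have to be found in the camera images.
- crate: Fixed open plywood crate, white sides, 170 (x) by 260 (y) mm. Origin: centre of its underside. Floor top at z = 10 mm; walls 8 mm thick and 45 mm high, the near (-x) one 28. The jar stands near (40, 0) mm, z up; the tub and the two bottles about 68 mm from its axis on its +y, -y and -x sides (any order), only 5 to 10 mm clear of it.
- tray_floor (a point): Fixed grey plastic drip tray, 190 (x) by 250 (y) mm outside, rim 25 mm high, walls 4 mm thick (the rim's lip reaches 4 mm further in and out). This point is the centre of its inside floor, 5 mm above the bench; x and y along its sides.
- scale_pan (a point): Centre of the top face of the steel pan of a fixed white bench scale; the pan is 134 (x) by 142 (y) mm and its top is 42 mm above the bench. The scale's body is 205 by 150 mm and reaches from 131 mm on the -x side (display and keys) to 75 mm on the +x side of this point.
- jar_center (a point): The wanted thing: squat round glass jar of red-brown pigment with a black screw lid, 54 mm in diameter, 50 mm high, about 0.2 kg. Point on its axis, half-way up (25 mm above its underside). z along its axis.
- tub_center (a point): White round plastic tub with a wide ribbed white screw lid, 115 mm high: body 60 mm in diameter at the foot, 64 mm at 93 mm, lid 67 mm above that; about 0.3 kg. Point on its axis, half-way up (57.5 mm above its underside). Grip it round the body or lid.
- square_center (a point): White square plastic bottle with a small black screw cap, 125 mm high: body 58 by 58 mm with upright flat sides up to 95 mm above its underside, then shoulder and 31 mm cap; about 0.3 kg. Point on its axis, half-way up (62.5 mm above its underside); its x and y axes are square to its sides, so turn the grip to suit.
- bottle_center (a point): Grey round squeeze bottle with a thin black nozzle, 140 mm high: body 58 mm in diameter, upright up to 97 mm above its underside, then shoulder, neck and nozzle; about 0.26 kg, firm. Point on its axis, half-way up (70 mm above its underside).
- wax_tin_center (a point): Leave alone: flat round aluminium wax tin, 60 mm in diameter, 26 mm high, standing loose in the crate's near left (-x, +y) corner. Point at its centre, 13 mm above its underside.
- beaker_center (a point): Leave alone: little open white measuring beaker, 52 mm in diameter at the rim, 38 mm high, standing loose in the crate's near right (-x, -y) corner. Point on its axis, 19 mm above its underside.
Things that resemble listed ones, but are neither listed nor needed, are in the scene too. What is shaped like the part that bears bottle_center but orange or pink is not meant. What is shaped like the part that bears square_center but turquoise is not meant.

How it is judged:
By the outcome, as a careful person would: the job done as asked, in the order asked, and still so for the second after the job is handed in, with the robot touching nothing.
It also fails if it takes over 144 s, if anything falls off the work surface, if the arm or the gripper's body presses on something with over 40 N, if the wrist force passes 120 N, or if a joint passes its speed limit or range.

## Working session

There is one attempt and no reset: what is moved stays moved. The work goes in short steps, Python scripts to look and compute and a tool call to move; the robot and the scene stay as the last step left them, time stands still between calls to the robot, and variables do not carry over. Pictures are saved under pics/ and viewed, at most 14 in all, crops included, and the job is handed in when it is done.

Besides the shell and the picture viewer there is one more tool, called as name(argument=value, ...) on one line, values as JSON. jog_arm: Moves the arm, as the interface text tells. Shifts and turns lie within -1 to 1; 1 stands for 4 cm of shift or 4 degrees of turn. Its arguments: {"type":"object","properties":{"motion":{"type":"array","items":{"type":"number"}},"grip_force":{"type":"number"}},"required":["motion"]}

```bash
mkdir -p pics; ls; python3 - <<'E'
from rig import robot
import cv2,numpy as np
o=robot.get_obs(); print({k:np.round(v,4).tolist() for k,v in o.items()}, robot.tip_reach)
for n in("scene","top"):
    cv2.imwrite(f"pics/{n}0.png",cv2.resize(robot.camera(n),(800,600)))
    c=robot.calibration(n);print(n,{k:np.round(v,4).tolist() for k,v in c.items()})
print(np.round(robot.calibration("wrist")["T_tool_cam"],4), robot.calibration("wrist")["fx"])
E
```

```text
pics
{'time': 0.0, 'q': [1.1265, 0.5284, 1.4339, -0.0, 1.1814, -0.1785], 'joint_velocities': [0.0005, -0.0005, 0.0008, -0.0004, -0.0006, 0.0015], 'joint_torque': [-0.0003, -44.0043, -17.659, 0.0632, 0.0585, -0.0002], 'position': [0.1638, 0.6024, 0.2326], 'tool_rot': [0.1325, 0.9912, -0.001, -0.0003], 'ft_force': [0.3625, 0.2028, 0.1426], 'moment': [0.0547, -0.004, -0.0033], 'grip_force': 0.0, 'grip_width': 0.0867} 0.011
scene {'fx': 421.891, 'fy': 421.891, 'cx': 253.2271, 'cy': 188.606, 'R': [[-0.8619, 0.5068, -0.0174], [0.3899, 0.6404, -0.6618], [-0.3242, -0.5772, -0.7495]], 't': [0.45, -0.1866, 1.5026]}
top {'fx': 378.9634, 'fy': 378.9634, 'cx': 250.9337, 'cy': 195.5121, 'R': [[-0.0148, -0.9998, -0.0114], [-0.9966, 0.0157, -0.0811], [0.0813, 0.0101, -0.9966]], 't': [0.0721, 0.5566, 1.1821]}
[[-6.000e-04 -9.703e-01 -2.420e-01  6.470e-02]
 [ 1.000e+00 -4.000e-04 -9.000e-04  1.300e-03]
 [ 8.000e-04 -2.420e-01  9.703e-01 -1.511e-01]
 [ 0.000e+00  0.000e+00  0.000e+00  1.000e+00]] 284.87019067714203
```

View pics/scene0.png

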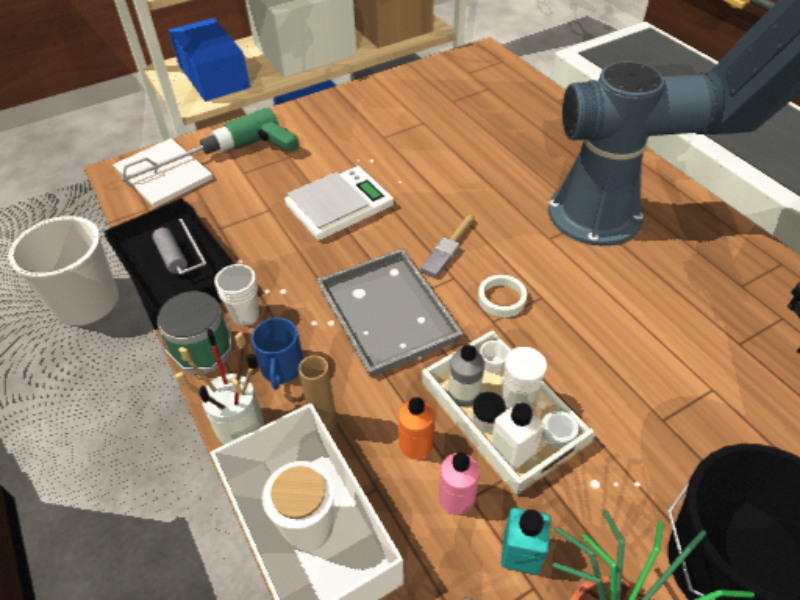

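View pics/top0.png

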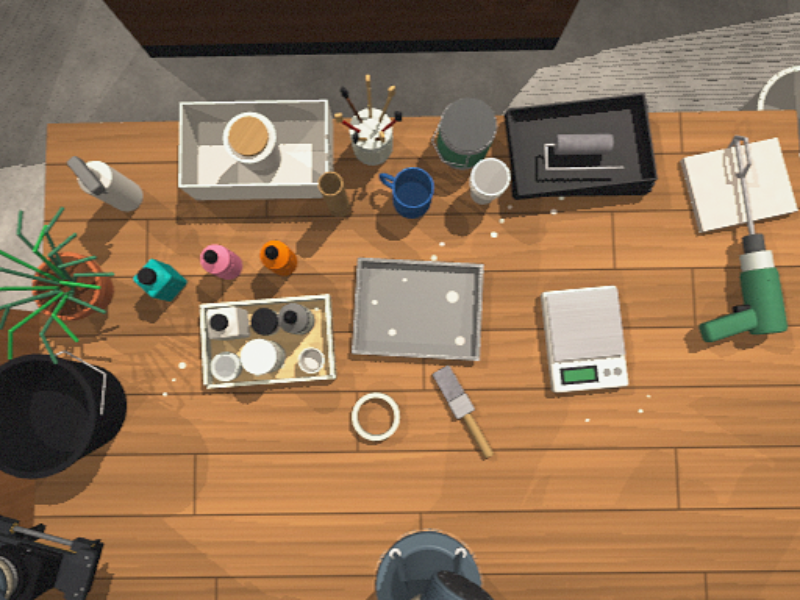

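The views show the crate at (267,341) in the top picture: square bottle at +y (225,322), squeeze bottle at -y (296,318), tub at -x (259,357) and jar lid at (265,320). The tray is at (418,310) and the scale pan at (584,318).

```bash
cat > h.py <<'E'
from rig import robot
import cv2,numpy as np
from scipy.spatial.transform import Rotation as Ro
def cam(n,obs=None):
    c=robot.calibration(n); K=np.array([[c["fx"],0,c["cx"]],[0,c["fy"],c["cy"]],[0,0,1]])
    if n=="wrist":
        o=obs or robot.get_obs(); T=np.eye(4); T[:3,:3]=Ro.from_quat(o["tool_rot"]).as_matrix(); T[:3,3]=o["position"]
        M=np.linalg.inv(T@np.array(c["T_tool_cam"])); return K,M[:3,:3],M[:3,3]
    return K,np.array(c["R"]),np.array(c["t"])
def ray(C,u,v,z):
    K,R,t=C; d=R.T@np.linalg.inv(K)@[u,v,1]; o=-R.T@t; return (o+d*(z-o[2])/d[2])
def proj(C,X):
    K,R,t=C; p=K@(R@np.asarray(X)+t); return p[:2]/p[2]
def pose():
    o=robot.get_obs(); r=Ro.from_quat(o["tool_rot"]).as_matrix()
    return np.array(o["position"]),r
def go(target,jaw_deg=None):
    "rows' totals in units from the current pose; jaw_deg: wanted heading of the tool y axis mod 180"
    p,r=pose(); d=np.asarray(target)-p; print("pos",p.round(4),"tool shift units",(r.T@d/0.04).round(3),"tilt",(r[:,2]*57.3).round(2))
    y=np.degrees(np.arctan2(r[1,1],r[0,1])); print("jaw heading",round(y,2))
    if jaw_deg is not None:
        e=(jaw_deg-y+90)%180-90; print("turn rz units (tool z down)",round(-e/4,3))
E
python3 - <<'E'
from h import *
C=cam("top"); s=.64
P=lambda n,u,v,z:print(n,ray(C,u*s,v*s,z).round(4))
P("square cap",216,323,.135);P("bottle nozzle",289,318,.15);P("tub lid",259,356,.125);P("jar",265,320,.06)
for u,v in((201,306),(330,296),(334,381),(204,389)):P("crate",u,v,.045)
for u,v in((357,259),(484,264),(479,361),(351,355)):P("tray",u,v,.025)
for u,v in((544,293),(614,288),(621,353),(549,359)):P("pan",u,v,.042)
im=robot.camera("top")
cv2.imwrite("pics/c1.png",cv2.resize(im[180:255,120:220],(800,600),interpolation=cv2.INTER_CUBIC))
E
```

```text
square cap [0.5212 0.3882 0.135 ]
bottle nozzle [0.5274 0.2503 0.15  ]
tub lid [0.4592 0.3107 0.125 ]
jar [0.5298 0.3144 0.06  ]
crate [0.5608 0.4465 0.045 ]
crate [0.5769 0.1874 0.045 ]
crate [0.4077 0.1805 0.045 ]
crate [0.3956 0.4386 0.045 ]
tray [0.654  0.1339 0.025 ]
tray [ 0.6394 -0.1252  0.025 ]
tray [ 0.4426 -0.1098  0.025 ]
tray [0.4585 0.148  0.025 ]
pan [ 0.5764 -0.2409  0.042 ]
pan [ 0.5842 -0.3808  0.042 ]
pan [ 0.4545 -0.3888  0.042 ]
pan [ 0.4448 -0.2461  0.042 ]
```

View pics/c1.png

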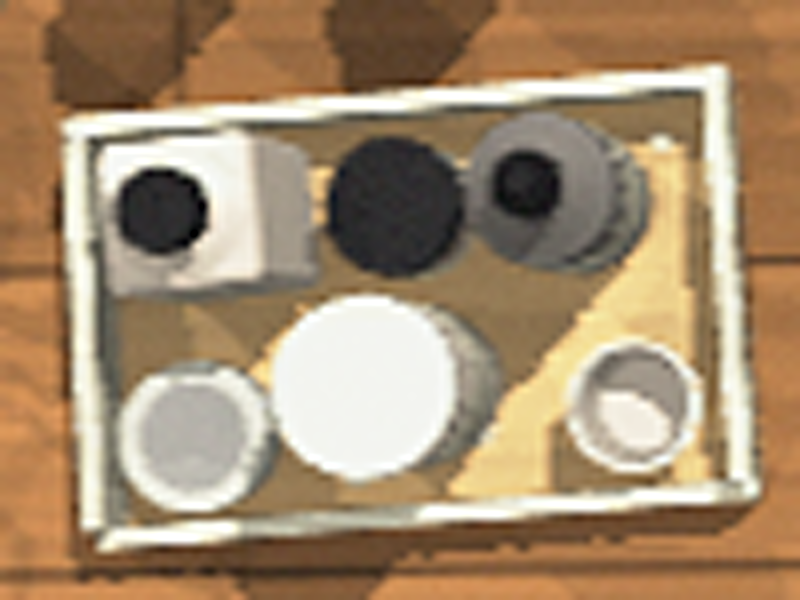

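The crop (8x, offset 120,180) shows the square cap at (163,210), jar lid at (396,206), squeeze-bottle top at (525,184), tub lid at (364,387), wax tin at (195,437) and beaker at (635,407). I'll turn the jaws along the crate's x axis, then take a closer look.

jog_arm(motion=[0,0,0,0,0,1,-1,0,0,0,0,0,1,-1,0,0,0,0,0,1,-1,0,0,0,0,0,1,-1,0,0,0,0,0,1,-1,0,0,0,0,0,1,-1,0,0,0,0,0,1,-1,0,0,0,0,0,1,-1,0,0,0,0,0,1,-1,0,0,0,0,0,1,-1,0,0,0,0,0,1,-1,0,0,0,0,0,1,-1])

```text
time: 1.65
position: [0.164, 0.6028, 0.2331]
tool_rot: [0.525, 0.851, -0.0, 0.0]
ft_force: [0.6, -0.6, 0.5]
grip_width: 0.0871
grip_force: 0.0
```

jog_arm(motion=[0,0,0,0,0,1,-1,0,0,0,0,0,1,-1,0,0,0,0,0,1,-1,0,0,0,0,0,1,-1,0,0,0,0,0,1,-1,0,0,0,0,0,0.8,-1])

```text
time: 2.4
position: [0.164, 0.6028, 0.2331]
tool_rot: [0.685, 0.728, -0.0, 0.0]
ft_force: [0.0, -0.2, -0.2]
grip_width: 0.0866
grip_force: 0.0
```

```bash
python3 -c "
from h import *
go([.49,.33,.27],3.5); print(robot.get_obs()['q'])"
```

```text
pos [0.164  0.6028 0.2331] tool shift units [-7.3    7.723 -0.919] tilt [-2.00e-02 -5.00e-02 -5.73e+01]
jaw heading 3.46
turn rz units (tool z down) -0.01
[1.12649078e+00 5.27937590e-01 1.43317743e+00 1.94222680e-06
 1.18141737e+00 1.06610277e+00]
```

jog_arm(motion=[-0.81,0.86,-0.3,0,0,0,-1,-0.81,0.86,-0.3,0,0,0,-1,-0.81,0.86,-0.3,0,0,0,-1,-0.81,0.86,0,0,0,0,-1,-0.81,0.86,0,0,0,0,-1,-0.81,0.86,0,0,0,0,-1,-0.81,0.86,0,0,0,0,-1,-0.81,0.86,0,0,0,0,-1,-0.81,0.86,0,0,0,0,-1,0,0,0,0,0,0,-1])

```text
time: 3.65
position: [0.4939, 0.329, 0.2691]
tool_rot: [0.686, 0.727, 0.0, 0.0]
ft_force: [0.9, 0.0, 0.5]
grip_width: 0.0875
grip_force: 0.0
```

```bash
python3 - <<'E'
from h import *
go([.49,.33,.27],3.5)
im=robot.camera("wrist"); cv2.imwrite("pics/w1n.png",im); cv2.imwrite("pics/w1.png",cv2.resize(im,(800,600),interpolation=cv2.INTER_CUBIC))
E
```

```text
pos [0.4939 0.329  0.2691] tool shift units [ 0.03  -0.097 -0.021] tilt [ 4.00e-02 -3.00e-02 -5.73e+01]
jaw heading 3.3
turn rz units (tool z down) -0.05
```

View pics/w1.png

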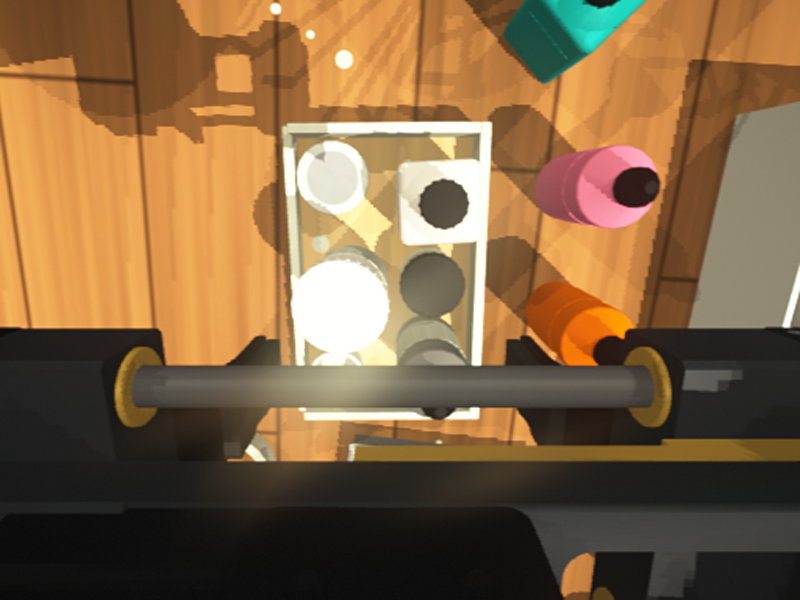

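The wrist view shows the square cap at (444,204), tub lid at (341,307), jar lid at (432,285), and the crate rim corners at (285,124), (491,123), (478,417) and (303,417). Orange and pink stand to the +x side.

```bash
python3 - <<'E'
from h import *
C=cam("wrist"); T=cam("top"); s=.64
P=lambda n,u,v,z:print(n,ray(C,u*s,v*s,z).round(4))
P("sq cap",444,204,.135)
for u,v in((399,162),(476,158),(480,243),(402,245)):P("sq sh",u,v,.105)
P("tub",341,307,.125);P("jar",432,285,.06)
for u,v in((285,124),(491,123),(478,417),(303,417)):P("crate",u,v,.045)
P("pink cap",636,187,.14);P("orange cap",612,350,.14)
Q=lambda n,u,v,z:print("top",n,ray(T,120+u/8,180+v/8,z).round(4))
Q("sq",163,210,.135);Q("jar",396,206,.06);Q("bot cap",525,184,.14);Q("tub",364,387,.125)
Q("tin",195,437,.036);Q("beak",635,407,.048)
Q("bot shoulder",538,190,.107)
Q("crate",72,125,.045);Q("crate",722,75,.045);Q("crate",752,488,.045);Q("crate",97,542,.045)
c0=np.array([.486,.314]);a=np.radians(3.5);R=np.array([[np.cos(a),-np.sin(a)],[np.sin(a),np.cos(a)]])
for q in([40,0],[40,68],[40,-68],[-28,0]):print(q,(c0+R@np.array(q)/1000).round(4))
E
```

```text
sq cap [0.5222 0.3889 0.135 ]
sq sh [0.4928 0.4141 0.105 ]
sq sh [0.5446 0.4197 0.105 ]
sq sh [0.5534 0.3627 0.105 ]
sq sh [0.4984 0.358  0.105 ]
tub [0.4588 0.3155 0.125 ]
jar [0.5266 0.3209 0.06  ]
crate [0.4016 0.4408 0.045 ]
crate [0.5642 0.4511 0.045 ]
crate [0.5809 0.1952 0.045 ]
crate [0.4184 0.1856 0.045 ]
pink cap [0.6377 0.406  0.14  ]
orange cap [0.6418 0.3006 0.14  ]
top sq [0.5224 0.382  0.135 ]
top jar [0.5269 0.3147 0.06  ]
top bot cap [0.5295 0.2502 0.14  ]
top tub [0.4577 0.3114 0.125 ]
top tin [0.439  0.3987 0.036 ]
top beak [0.4483 0.2245 0.048 ]
top bot shoulder [0.5293 0.2514 0.107 ]
top crate [0.5615 0.4454 0.045 ]
top crate [0.5771 0.1904 0.045 ]
top crate [0.4164 0.1797 0.045 ]
top crate [0.3993 0.4338 0.045 ]
[40, 0] [0.5259 0.3164]
[40, 68] [0.5218 0.3843]
[40, -68] [0.5301 0.2486]
[-28, 0] [0.4581 0.3123]
```

```bash
python3 -c "
from h import *
go([.5222,.385,.2],6)"
```

```text
pos [0.4921 0.3302 0.269 ] tool shift units [1.323 0.836 1.725] tilt [ -0.06  -0.   -57.3 ]
jaw heading 3.4
turn rz units (tool z down) -0.65
```

jog_arm(motion=[0.66,0.42,0.2,0,0,0,-1,0.66,0.42,0.5,0,0,0,-1,0,0,0.5,0,0,0,-1,0,0,0.5,0,0,-0.65,-1,0,0,0,0,0,0,-1,0,0,0,0,0,0,-1])

```text
time: 4.45
position: [0.5211, 0.3869, 0.2022]
tool_rot: [0.668, 0.744, 0.0, 0.0]
ft_force: [0.7, -0.9, 0.8]
grip_width: 0.0869
grip_force: 0.0
```

```bash
python3 - <<'E'
from h import *
for i in range(3): go([.5222,.385,.084],6)
im=robot.camera("wrist"); cv2.imwrite("pics/w2n.png",im); cv2.imwrite("pics/w2.png",cv2.resize(im,(800,600),interpolation=cv2.INTER_CUBIC))
E
```

```text
pos [0.5211 0.3869 0.2022] tool shift units [-0.052  0.02   2.956] tilt [ 3.00e-02  3.00e-02 -5.73e+01]
jaw heading 6.19
turn rz units (tool z down) 0.048
pos [0.5211 0.3869 0.2022] tool shift units [-0.052  0.02   2.956] tilt [ 3.00e-02  3.00e-02 -5.73e+01]
jaw heading 6.19
turn rz units (tool z down) 0.048
pos [0.5211 0.3869 0.2022] tool shift units [-0.052  0.02   2.956] tilt [ 3.00e-02  3.00e-02 -5.73e+01]
jaw heading 6.19
turn rz units (tool z down) 0.048
```

View pics/w2.png

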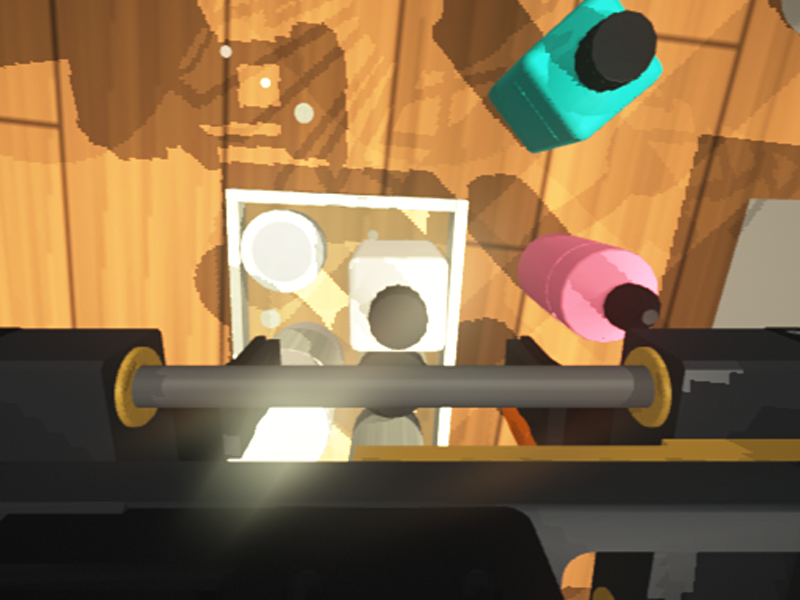

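The square's visible edge runs level, (350,352)-(447,352), so the jaws are square to it. The cap centre is at (399,315).

```bash
python3 - <<'E'
from h import *
C=cam("wrist");print(robot.calibration("wrist")["cx"])
print(ray(C,399*.64,315*.64,.135),ray(C,398.5*.64,352*.64,.105))
p,r=pose()
for d in (0.011,-.02):
  print(proj(C,p+r@[0,.0435,d])/.64,proj(C,p+r@[0,-.0435,d])/.64)
E
```

```text
251.08835636625844
[0.52596648 0.39089006 0.135     ] [0.52964817 0.35966894 0.105     ]
[500.71378389 363.83750813] [277.31362165 363.99315649]
[523.50760003 400.73018808] [253.20736176 400.9246761 ]
```

jog_arm(motion=[0,0.08,0.5,0,0,0,-1,0,0,0.7,0,0,0,-1,0,0,0.7,0,0,0,-1,0,0,0.6,0,0,0,-1,0,0,0.45,0,0,0,-1,0,0,0,0,0,0,-1,0,0,0,0,0,0,-1], grip_force=20)

```text
time: 5.38
position: [0.5254, 0.3867, 0.0841]
tool_rot: [0.668, 0.744, 0.001, 0.0]
ft_force: [0.1, -0.3, -0.3]
grip_width: 0.0868
grip_force: 0.0
```

jog_arm(motion=[0,0,0,0,0,0,0.0,0,0,0,0,0,0,0.1,0,0,0,0,0,0,0.2,0,0,0,0,0,0,0.3,0,0,0,0,0,0,1,0,0,0,0,0,0,1,0,0,0,0,0,0,1,0,0,0,0,0,0,1])

```text
time: 6.38
position: [0.5246, 0.3864, 0.0839]
tool_rot: [0.668, 0.744, -0.0, -0.0]
ft_force: [-2.1, -0.3, 3.8]
grip_width: 0.0579
grip_force: 20.0
```

```bash
python3 -c "
from h import *
go([.5446,-.066,.25]); o=robot.get_obs();print(o['ft_force'],o['moment'],o['grip_width'])"
```

```text
pos [0.5246 0.3864 0.0839] tool shift units [-11.299  -0.719  -4.154] tilt [-1.00e-02 -0.00e+00 -5.73e+01]
jaw heading 6.17
[-2.07255811 -0.27421657  3.84561603] [-0.20088838  0.32846923 -0.0198633 ] 0.0579294671289548
```

jog_arm(motion=[0,0,-0.4,0,0,0,1,0,0,-0.8,0,0,0,1,0,0,-1,0,0,0,1,0,0,-1,0,0,0,1,-0.3,0,-0.95,0,0,0,1,-0.8,0,0,0,0,0,1,-1,-0.1,0,0,0,0,1,-1,-0.1,0,0,0,0,1,-1,-0.1,0,0,0,0,1,-1,-0.1,0,0,0,0,1,-1,-0.1,0,0,0,0,1,-1,-0.1,0,0,0,0,1])

```text
time: 7.88
position: [0.5312, 0.1001, 0.2496]
tool_rot: [0.668, 0.744, -0.0, 0.0]
ft_force: [-0.0, -0.1, -2.8]
grip_width: 0.0581
grip_force: 20.0
```

jog_arm(motion=[-1,-0.1,0,0,0,0,1,-1,0,0,0,0,0,1,-1,0,0,0,0,0,1,-0.8,0,0,0,0,0,1,-0.4,0,0,0,0,0,1,0,0,0,0,0,0,1,0,0,0,0,0,0,1])

```text
time: 8.75
position: [0.545, -0.0647, 0.2494]
tool_rot: [0.668, 0.744, 0.0, -0.001]
ft_force: [0.2, -0.0, -3.8]
grip_width: 0.058
grip_force: 20.0
```

```bash
python3 -c "
from h import *
go([.5446,-.066,.079]); o=robot.get_obs();print(o['ft_force'],o['grip_width'],o['q'])
cv2.imwrite('pics/s2.png',cv2.resize(robot.camera('scene')[140:332,180:436],(800,600)))"
```

```text
pos [ 0.545  -0.0647  0.2494] tool shift units [-0.035 -0.01   4.26 ] tilt [-5.00e-02  6.00e-02 -5.73e+01]
jaw heading 6.21
[ 0.22777463 -0.02803536 -3.76811577] 0.05803550007374752 [-3.22294291e-01  4.06224992e-01  1.60589998e+00  8.04529755e-04
  1.13061135e+00 -4.31043665e-01]
```

View pics/s2.png

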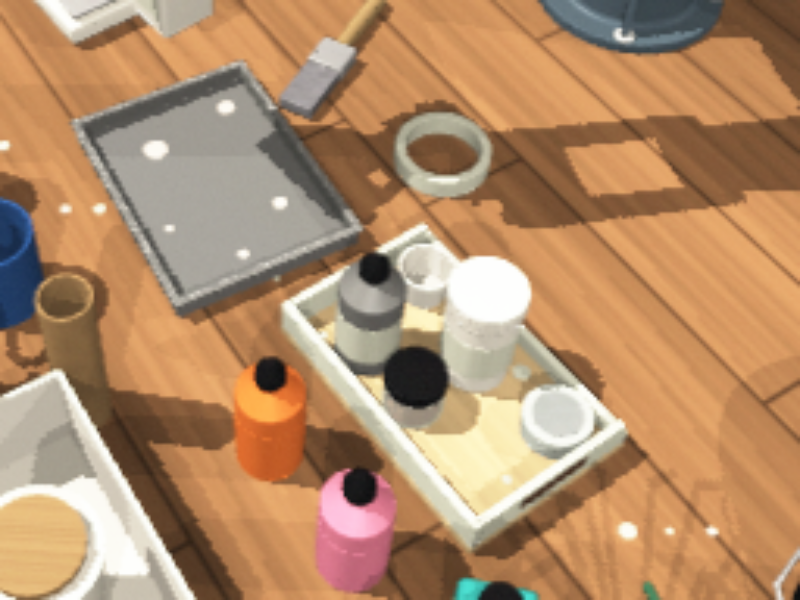

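The crate now lacks the square, the other items are undisturbed, and the bottle hangs above the tray. Lowering it.

jog_arm(motion=[0,0,0.8,0,0,0,1,0,0,1,0,0,0,1,0,0,1,0,0,0,1,0,0,0.8,0,0,0,1,0,0,0.4,0,0,0,1,0,0,0.15,0,0,0,1,0,0,0.05,0,0,0,1,0,0,0.04,0,0,0,1,0,0,0,0,0,0,1])

```text
time: 9.93
position: [0.546, -0.0662, 0.0807]
tool_rot: [0.668, 0.744, 0.0, 0.001]
ft_force: [-0.1, 0.2, -3.3]
grip_width: 0.0581
grip_force: 20.0
```

jog_arm(motion=[0,0,0.03,0,0,0,1,0,0,0.02,0,0,0,1,0,0,0,0,0,0,1])

```text
time: 10.3
position: [0.5457, -0.0661, 0.0788]
tool_rot: [0.668, 0.744, 0.0, 0.0]
ft_force: [-1.1, -0.2, 4.2]
grip_width: 0.0579
grip_force: 20.0
```

jog_arm(motion=[0,0,0,0,0,0,0.2,0,0,0,0,0,0,0,0,0,0,0,0,0,-0.5,0,0,0,0,0,0,-1,0,0,-0.3,0,0,0,-1,0,0,-0.8,0,0,0,-1,0,0,-1,0,0,0,-1,0,0,-1,0,0,0,-1,0.4,0,-0.9,0,0,0,-1,0.9,-0.1,-0.3,0,0,0,-1,1,-0.15,0,0,0,0,-1,1,-0.15,0,0,0,0,-1])

```text
time: 11.8
position: [0.5152, 0.0646, 0.2511]
tool_rot: [0.668, 0.744, 0.001, 0.001]
ft_force: [1.1, 0.5, 0.2]
grip_width: 0.0871
grip_force: 0.0
```

jog_arm(motion=[1,-0.15,0,0,0,0,-1,1,-0.15,0,0,0,0,-1,1,-0.15,0,0,0,0,-1,1,-0.15,0,0,0,0,-1,1,-0.14,0,0,0,0,-1,0.9,0,0.3,0,0,0,-1,0.44,0,0.5,0,0,0,-1,0,0,0.4,0,0,0,-1,0,0,0,0,0,0,-1,0,0,0,0,0,0,-1])

```text
time: 13.05
position: [0.4592, 0.3117, 0.2024]
tool_rot: [0.668, 0.744, 0.0, 0.0]
ft_force: [0.6, 0.5, -1.0]
grip_width: 0.0867
grip_force: 0.0
```

```bash
python3 - <<'E'
from h import *
go([.4585,.3125,.104])
im=robot.camera("wrist"); cv2.imwrite("pics/w3.png",np.hstack([cv2.resize(im[120:,:],(400,206)),cv2.resize(robot.camera("top"),(400,300))[:206]]))
cv2.imwrite("pics/w3.png",im)
E
```

```text
pos [0.4592 0.3117 0.2024] tool shift units [ 0.021 -0.018  2.461] tilt [ 3.00e-02  0.00e+00 -5.73e+01]
jaw heading 6.1
```

View pics/w3.png

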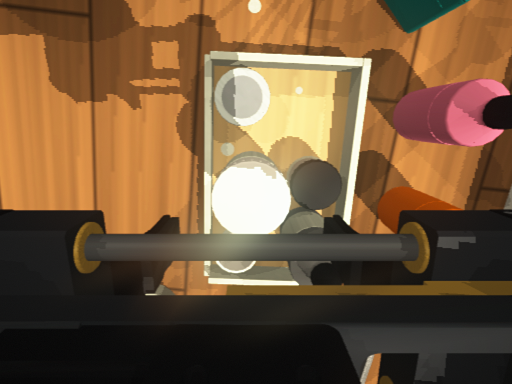

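The tub lid spans columns 213-291 (centre 252), midway between the fingertips, so it is centred. Jar lid is at (316,184).

jog_arm(motion=[0,0,0.5,0,0,0,-1,0,0,0.7,0,0,0,-1,0,0,0.7,0,0,0,-1,0,0,0.4,0,0,0,-1,0,0,0.16,0,0,0,-1,0,0,0,0,0,0,-0.4,0,0,0,0,0,0,-0.2,0,0,0,0,0,0,-0.1,0,0,0,0,0,0,0,0,0,0,0,0,0,1,0,0,0,0,0,0,1,0,0,0,0,0,0,1])

```text
time: 14.65
position: [0.4591, 0.3127, 0.1043]
tool_rot: [0.668, 0.744, 0.001, 0.0]
ft_force: [-1.6, -0.5, 5.4]
grip_width: 0.0663
grip_force: 20.0
```

```bash
python3 -c "
from h import *
go([.549,.012,.265]); o=robot.get_obs();print(o['ft_force'],o['moment'],o['grip_width'])"
```

```text
pos [0.4591 0.3127 0.1043] tool shift units [-7.715  1.431 -4.018] tilt [ 7.00e-02  3.00e-02 -5.73e+01]
jaw heading 6.18
[-1.55645016 -0.50953142  5.36294557] [-0.13000303  0.03811677  0.0135637 ] 0.06628147917723626
```

jog_arm(motion=[0,0,-0.4,0,0,0,1,0,0,-0.8,0,0,0,1,0,0,-1,0,0,0,1,0,0,-1,0,0,0,1,-0.3,0,-0.82,0,0,0,1,-0.8,0.2,0,0,0,0,1,-1,0.2,0,0,0,0,1,-1,0.2,0,0,0,0,1,-1,0.2,0,0,0,0,1,-1,0.2,0,0,0,0,1,-1,0.2,0,0,0,0,1,-1,0.2,0,0,0,0,1])

```text
time: 16.15
position: [0.5444, 0.035, 0.2643]
tool_rot: [0.668, 0.744, -0.0, -0.001]
ft_force: [0.4, -0.1, -3.5]
grip_width: 0.0663
grip_force: 20.0
```

jog_arm(motion=[-0.6,0.03,0.3,0,0,0,1,0,0,0.8,0,0,0,1,0,0,1,0,0,0,1,0,0,1,0,0,0,1,0,0,0.6,0,0,0,1,0,0,0.3,0,0,0,1,0,0,0.05,0,0,0,1,0,0,0,0,0,0,1])

```text
time: 17.15
position: [0.5494, 0.0124, 0.1032]
tool_rot: [0.668, 0.744, 0.0, 0.001]
ft_force: [-0.1, 0.9, -3.7]
grip_width: 0.0665
grip_force: 20.0
```

```bash
python3 -c "
from h import *
go([.549,.012,.0987]); o=robot.get_obs();print(o['ft_force'],o['grip_width'])"
```

```text
pos [0.5494 0.0124 0.1032] tool shift units [-0.008 -0.01   0.113] tilt [ 9.00e-02 -2.00e-02 -5.73e+01]
jaw heading 6.18
[-0.06890655  0.91498819 -3.67080837] 0.06650854871376755
```

jog_arm(motion=[0,0,0.06,0,0,0,1,0,0,0.03,0,0,0,1,0,0,0.02,0,0,0,1,0,0,0,0,0,0,1])

```text
time: 17.65
position: [0.5491, 0.0123, 0.0993]
tool_rot: [0.668, 0.744, 0.0, 0.001]
ft_force: [-2.4, 0.5, 4.9]
grip_width: 0.0663
grip_force: 20.0
```

jog_arm(motion=[0,0,0,0,0,0,0.1,0,0,0,0,0,0,-0.2,0,0,0,0,0,0,-1,0,0,0,0,0,0,-1,0,0,-0.4,0,0,0,-1,0,0,-0.8,0,0,0,-1,0,0,-1,0,0,0,-1,0.4,0,-0.7,0,0,0,-1,0.9,0,0,0,0,0,-1,1,0.05,0,0,0,0,-1,1,0.05,0,0,0,0,-1,1,0.06,0,0,0,0,-1])

```text
time: 19.15
position: [0.5366, 0.1854, 0.2151]
tool_rot: [0.668, 0.744, 0.001, 0.0]
ft_force: [0.4, -0.2, -0.4]
grip_width: 0.0869
grip_force: 0.0
```

jog_arm(motion=[1,0,0,0,0,0,-1,0.66,0,0,0,0,0,-1,0,0,0,0,0,0,-1,0,0,0,0,0,0,-1])

```text
time: 19.65
position: [0.5295, 0.2496, 0.2145]
tool_rot: [0.668, 0.744, 0.0, 0.0]
ft_force: [-0.1, -0.8, 0.3]
grip_width: 0.0869
grip_force: 0.0
```

```bash
python3 - <<'E'
from h import *
go([.5295,.25,.096])
im=robot.camera("wrist"); t=robot.camera("top")[150:250,110:310]
cv2.imwrite("pics/w4.png",np.vstack([im[100:300],cv2.resize(t,(512,256),interpolation=cv2.INTER_CUBIC)]))
C=cam("wrist");p,r=pose()
for d in (0.011,-.02): print(proj(C,p+r@[0,.0435,d]),proj(C,p+r@[0,-.0435,d]))
print("expected nozzle",proj(C,[.5295,.25,.15]),proj(C,[.5295,.25,.107]))
E
```

```text
pos [0.5295 0.2496 0.2145] tool shift units [0.012 0.    2.962] tilt [ 3.00e-02 -3.00e-02 -5.73e+01]
jaw heading 6.18
[320.45760176 232.85749625] [177.48412535 232.95741382]
[335.04554167 256.46851501] [162.0572224  256.59335831]
expected nozzle [249.3943335  205.88172435] [249.63457976 192.47849121]
```

View pics/w4.png

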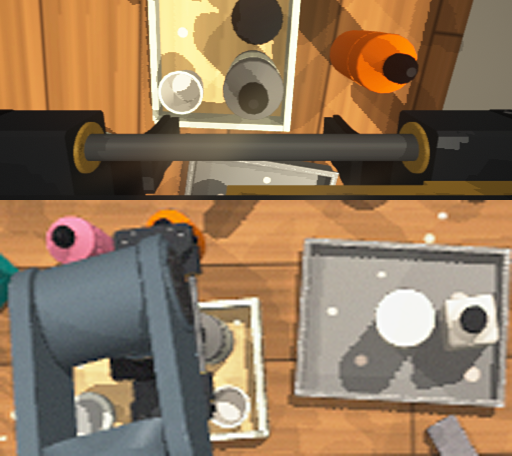

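The squeeze bottle's nozzle is at column 253, centred between the fingers. In the top view the tub and square stand upright in the tray. Descending to grip the bottle.

jog_arm(motion=[0.05,0,0.5,0,0,0,-1,0,0,0.8,0,0,0,-1,0,0,0.8,0,0,0,-1,0,0,0.5,0,0,0,-1,0,0,0.36,0,0,0,-1,0,0,0,0,0,0,-0.2,0,0,0,0,0,0,0.1,0,0,0,0,0,0,0.2,0,0,0,0,0,0,0.3,0,0,0,0,0,0,1,0,0,0,0,0,0,1,0,0,0,0,0,0,1])

```text
time: 21.25
position: [0.53, 0.2523, 0.0964]
tool_rot: [0.668, 0.744, 0.001, 0.001]
ft_force: [1.4, 0.7, 5.0]
grip_width: 0.057
grip_force: 20.0
```

```bash
python3 -c "
from h import *
go([.5533,.09,.255]); o=robot.get_obs();print(o['ft_force'],o['moment'],o['grip_width'])"
```

```text
pos [0.53   0.2523 0.0964] tool shift units [-4.097  0.151 -3.966] tilt [ 1.10e-01  3.00e-02 -5.73e+01]
jaw heading 6.17
[1.37566329 0.70238768 5.0356645 ] [-0.08452809  0.05497257 -0.04255648] 0.05703502824953931
```

jog_arm(motion=[0,0,-0.4,0,0,0,1,0,0,-0.8,0,0,0,1,0,0,-0.9,0,0,0,1,-0.3,0,-0.4,0,0,0,1,-0.8,0.05,0,0,0,0,1,-1,0.05,0,0,0,0,1,-1,0.05,0,0,0,0,1,-0.7,0,0,0,0,0,1,-0.3,0,0.3,0,0,0,1,0,0,0.8,0,0,0,1,0,0,0.8,0,0,0,1,0,0,0.5,0,0,0,1])

```text
time: 22.75
position: [0.5506, 0.09, 0.0968]
tool_rot: [0.668, 0.744, -0.001, -0.002]
ft_force: [-0.4, -0.3, -2.4]
grip_width: 0.0568
grip_force: 20.0
```

jog_arm(motion=[0,0,0.1,0,0,0,1,0,0,0.04,0,0,0,1,0,0,0,0,0,0,1,0,0,0,0,0,0,1])

```text
time: 23.25
position: [0.5534, 0.0898, 0.0948]
tool_rot: [0.668, 0.744, 0.001, 0.001]
ft_force: [0.3, 0.1, -3.1]
grip_width: 0.0571
grip_force: 20.0
```

jog_arm(motion=[0,0,0.06,0,0,0,1,0,0,0.03,0,0,0,1,0,0,0.02,0,0,0,1,0,0,0,0,0,0,1])

```text
time: 23.75
position: [0.5532, 0.0897, 0.0913]
tool_rot: [0.668, 0.744, 0.0, 0.001]
ft_force: [-1.8, -0.2, 7.2]
grip_width: 0.0573
grip_force: 20.0
```

jog_arm(motion=[0,0,0,0,0,0,0.2,0,0,0,0,0,0,-0.1,0,0,0,0,0,0,-1,0,0,0,0,0,0,-1,0,0,-0.4,0,0,0,-1,0,0,-0.8,0,0,0,-1,0,0,-1,0,0,0,-1,0.4,0,-1,0,0,0,-1,0.9,0,-0.6,0,0,0,-1,1,0,0,0,0,0,-1,1,0,0,0,0,0,-1,1,0,0,0,0,0,-1])

```text
time: 25.25
position: [0.5341, 0.262, 0.2428]
tool_rot: [0.668, 0.744, 0.001, 0.0]
ft_force: [0.6, -0.3, -0.7]
grip_width: 0.0873
grip_force: 0.0
```

jog_arm(motion=[1,0,0,0,0,0,-1,0.44,0,0,0,0,-0.8,-1,0,0,0,0,0,-1,-1,0,0,0,0,0,-1,-1,0,0,0,0,0,-1,-1,0,0,0,0,0,-1,-1,0,0,0,0,0,-1,-1,0,0,0,0,0,-1,-1,0,0,0,0,0,-1,-1,0,0,0,0,0,-1,-1,0,0,0,0,0,-1,-1,0,0,0,0,0,-1,-1])

```text
time: 26.75
position: [0.5283, 0.3171, 0.242]
tool_rot: [0.346, 0.938, -0.0, 0.0]
ft_force: [0.1, 0.9, 0.5]
grip_width: 0.087
grip_force: 0.0
```

jog_arm(motion=[0,0,0,0,0,-1,-1,0,0,0,0,0,-1,-1,0,0,0,0,0,-1,-1,0,0,0,0,0,-1,-1,0,0,0,0,0,-1,-1,0,0,0,0,0,-1,-1,0,0,0,0,0,-1,-1,0,0,0,0,0,-1,-1,0,0,0,0,0,-1,-1,0,0,0,0,0,-1,-1,0,0,0,0,0,-1,-1,0,0,0,0,0,0,-1])

```text
time: 28.25
position: [0.5283, 0.3172, 0.242]
tool_rot: [-0.029, 1.0, -0.0, 0.0]
ft_force: [-0.2, -0.4, 0.3]
grip_width: 0.0867
grip_force: 0.0
```

```bash
python3 - <<'E'
from h import *
go([.528,.318,.15],93.5)
im=robot.camera("wrist")
cv2.imwrite("pics/w5.png",im)
C=cam("wrist");p,r=pose()
for d in (0.011,-.02): print(proj(C,p+r@[0,.0435,d]),proj(C,p+r@[0,-.0435,d]))
print("expected jar",proj(C,[.5275,.318,.06]))
E
```

```text
pos [0.5283 0.3172 0.242 ] tool shift units [0.007 0.02  2.299] tilt [ 1.00e-02 -2.00e-02 -5.73e+01]
jaw heading 93.35
turn rz units (tool z down) -0.037
[321.49662278 229.74542919] [178.08527462 229.76968318]
[336.27865318 252.7676706 ] [162.64404417 252.78161912]
expected jar [251.16078132 175.63185442]
```

View pics/w5.png

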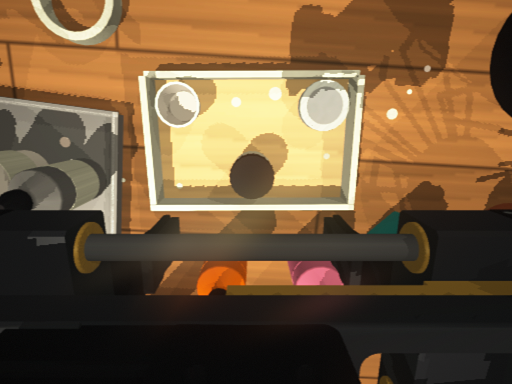

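The jar lid is at (252,175), as predicted, with the tin and beaker clear in the near corners. Descending to grip the jar.

jog_arm(motion=[0,0,0.5,0,0,0,-1,0,0,1,0,0,0,-1,0,0,1,0,0,0,-1,0,0,1,0,0,0,-1,0,0,0.8,0,0,0,-1,0,0,0.6,0,0,0,-1,0,0,0.4,0,0,0,-1,0,0,0,0,0,0,0,0,0,0,0,0,0,0.3,0,0,0,0,0,0,1,0,0,0,0,0,0,1,0,0,0,0,0,0,1])

```text
time: 29.8
position: [0.5286, 0.3182, 0.0304]
tool_rot: [-0.029, 1.0, 0.0, 0.001]
ft_force: [-0.4, 0.2, 3.8]
grip_width: 0.0537
grip_force: 20.0
```

```bash
python3 -c "
from h import *
go([.515,-.313,.20]); o=robot.get_obs();print(o['ft_force'],o['moment'],o['grip_width'])"
```

```text
pos [0.5286 0.3182 0.0304] tool shift units [  1.262 -15.73   -4.247] tilt [ 7.00e-02  2.00e-02 -5.73e+01]
jaw heading 93.38
[-0.3679701   0.16700775  3.84437951] [-0.06361918  0.10230193 -0.0072457 ] 0.05366310018600562
```

jog_arm(motion=[0,0,-0.4,0,0,0,1,0,0,-0.8,0,0,0,1,0,0,-1,0,0,0,1,0,0,-1,0,0,0,1,0,-0.2,-0.9,0,0,0,1,0,-0.6,-0.6,0,0,0,1,0.1,-1,0,0,0,0,1,0.1,-1,0,0,0,0,1,0.1,-1,0,0,0,0,1,0.1,-1,0,0,0,0,1,0.1,-1,0,0,0,0,1,0.1,-1,0,0,0,0,1])

```text
time: 31.3
position: [0.5196, 0.0439, 0.2181]
tool_rot: [-0.029, 1.0, 0.0, 0.0]
ft_force: [0.5, -0.5, -2.1]
grip_width: 0.0534
grip_force: 20.0
```

jog_arm(motion=[0.1,-1,0,0,0,0,1,0.1,-1,0,0,0,0,1,0.1,-1,0,0,0,0,1,0.1,-1,0,0,0,0,1,0.1,-1,0,0,0,0,1,0.1,-1,0,0,0,0,1,0.06,-1,0,0,0,0,1,0,-1,0,0,0,0,1,0,-0.6,0,0,0,0,1,0,-0.3,0,0,0,0,1,0,0,0,0,0,0,1,0,0,0,0,0,0,1])

```text
time: 32.8
position: [0.5145, -0.3102, 0.2174]
tool_rot: [-0.03, 1.0, 0.001, -0.0]
ft_force: [0.1, 0.1, -2.0]
grip_width: 0.0538
grip_force: 20.0
```

```bash
python3 - <<'E'
from h import *
go([.515,-.313,.0624])
im=robot.camera("wrist"); t=robot.camera("top")
cv2.imwrite("pics/w6.png",np.vstack([im[60:280],cv2.resize(t[150:270,200:440],(512,256),interpolation=cv2.INTER_CUBIC)]))
C=cam("wrist")
for q in ([-.067,-.071],[-.067,.071],[.067,.071],[.067,-.071]):
  a=np.radians(3.4);X=[.515+q[0]*np.cos(a)-q[1]*np.sin(a),-.313+q[0]*np.sin(a)+q[1]*np.cos(a),.042]; print(proj(C,X).round(1))
E
```

```text
pos [ 0.5145 -0.3102  0.2174] tool shift units [-0.012 -0.076  3.875] tilt [-5.00e-02  9.00e-02 -5.73e+01]
jaw heading 93.43
[184.1 118.2]
[312.  118.3]
[306.3 231.3]
[190.3 231.3]
```

View pics/w6.png

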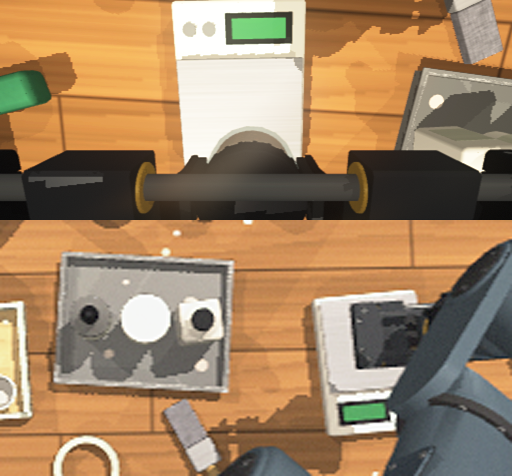

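```bash
python3 - <<'E'
from h import *
im=robot.camera("wrist")
cv2.imwrite("pics/w7.png",cv2.resize(im[50:220,160:330],(600,600),interpolation=cv2.INTER_CUBIC))
E
```

```text
(no output)
```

View pics/w7.png

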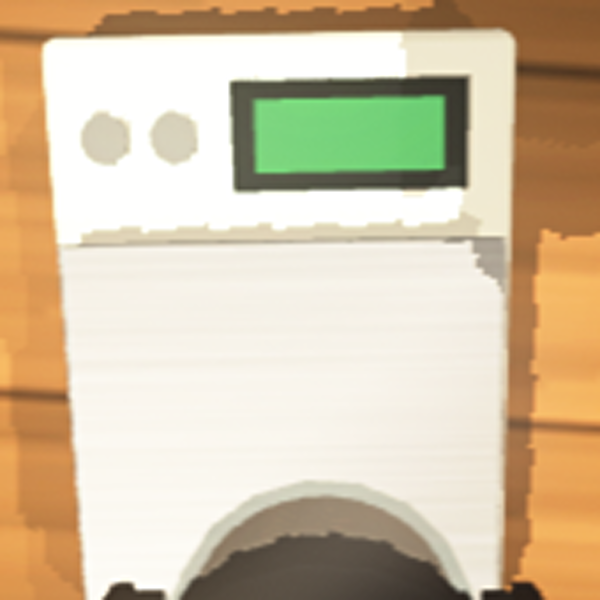

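The pan's near corners are at (177,119) and (304,117), with its sides at (185.5,217) and (301,217). The jar underside is centred at column 252.

```bash
python3 - <<'E'
from h import *
C=cam("wrist");T=cam("top")
A=ray(C,177,119.4,.042);B=ray(C,303.6,117,.042);D=ray(C,185.5,217,.042);E=ray(C,301,217,.042)
print(A,B,D,E); d=(B-A)/np.linalg.norm(B-A); n=np.array([d[1],-d[0],0]); n=n*np.sign(n[0])
print("len",np.linalg.norm(B-A),"center",(A+B)/2+n*.067,"yaw",np.degrees(np.arctan2(-d[0],d[1])))
print(pose()[0])
E
```

```text
[ 0.4541115  -0.39599855  0.042     ] [ 0.44316319 -0.255775    0.042     ] [ 0.56808459 -0.38610062  0.042     ] [ 0.55975671 -0.24675795  0.042     ]
len 0.14065030501368087 center [ 0.51543405 -0.32067145  0.042     ] yaw 4.464459167914273
[ 0.51472048 -0.3106123   0.21756259]
```

jog_arm(motion=[0,-0.19,0.5,0,0,0,1,0,0,1,0,0,0,1,0,0,1,0,0,0,1,0,0,0.8,0,0,0,1,0,0,0.4,0,0,0,1,0,0,0.07,0,0,0,1,0,0,0,0,0,0,1,0,0,0.05,0,0,0,1,0,0,0,0,0,0,1])

```text
time: 34.08
position: [0.5155, -0.3198, 0.0656]
tool_rot: [-0.029, 1.0, -0.001, 0.001]
ft_force: [-0.0, 0.2, -2.3]
grip_width: 0.0535
grip_force: 20.0
```

jog_arm(motion=[0,0,0.04,0,0,0,1,0,0,0.03,0,0,0,1,0,0,0.01,0,0,0,1,0,0,0,0,0,0,1])

```text
time: 34.58
position: [0.5152, -0.3196, 0.0624]
tool_rot: [-0.029, 1.0, -0.0, 0.0]
ft_force: [-1.8, 0.8, 6.2]
grip_width: 0.0536
grip_force: 20.0
```

jog_arm(motion=[0,0,0,0,0,0,0.3,0,0,0,0,0,0,0,0,0,0,0,0,0,-1,0,0,0,0,0,0,-1,0,0,-0.4,0,0,0,-1,0,0,-0.8,0,0,0,-1,0,0,-1,0,0,0,-1,0,0,-1,0,0,0,-1,0,0,-1,0,0,0,-1,-0.1,0.4,-0.8,0,0,0,-1,-0.16,0.9,0,0,0,0,-1,-0.16,1,0,0,0,0,-1])

```text
time: 36.08
position: [0.5269, -0.2263, 0.2634]
tool_rot: [-0.029, 1.0, -0.001, 0.001]
ft_force: [0.4, -0.5, -0.8]
grip_width: 0.0871
grip_force: 0.0
```

jog_arm(motion=[-0.16,1,0,0,0,0,-1,-0.16,1,0,0,0,0,-1,-0.16,1,0,0,0,0,-1,-0.16,1,0,0,0,0,-1,-0.16,1,0,0,0,0,-1,-0.16,1,0,0,0,0,-1,-0.16,1,0,0,0,0,-1,-0.02,0.86,0,0,0,0,-1,0,0,0,0,0,0.8,-1,0,0,0,0,0,1,-1,0,0,0,0,0,1,-1,0,0,0,0,0,1,-1])

```text
time: 37.58
position: [0.5535, 0.09, 0.2626]
tool_rot: [0.104, 0.995, 0.0, 0.001]
ft_force: [-0.2, 0.7, 0.1]
grip_width: 0.0869
grip_force: 0.0
```

jog_arm(motion=[0,0,0,0,0,1,-1,0,0,0,0,0,1,-1,0,0,0,0,0,1,-1,0,0,0,0,0,1,-1,0,0,0,0,0,1,-1,0,0,0,0,0,1,-1,0,0,0,0,0,1,-1,0,0,0,0,0,1,-1,0,0,0,0,0,1,-1,0,0,0,0,0,1,-1,0,0,0,0,0,1,-1,0,0,0,0,0,1,-1])

```text
time: 39.08
position: [0.5536, 0.0899, 0.2626]
tool_rot: [0.5, 0.866, 0.0, 0.001]
ft_force: [0.4, 0.4, 0.2]
grip_width: 0.0873
grip_force: 0.0
```

jog_arm(motion=[0,0,0,0,0,1,-1,0,0,0,0,0,1,-1,0,0,0,0,0,1,-1,0,0,0,0,0,1,-1,0,0,0,0,0,1,-1,0,0,0,0,0,1,-1,0,0,0,0,0,0,-1,0,0,0,0,0,0,-1])

```text
time: 40.08
position: [0.5535, 0.0899, 0.2621]
tool_rot: [0.668, 0.744, 0.0, 0.0]
ft_force: [-0.5, 0.3, -0.8]
grip_width: 0.0868
grip_force: 0.0
```

```bash
python3 - <<'E'
from h import *
go([.5533,.0897,.091],6.18);print(robot.get_obs()['q'])
t=robot.camera("top");s=robot.camera("scene")
cv2.imwrite("pics/t8.png",np.hstack([cv2.resize(t[150:270,300:420],(400,400)),cv2.resize(s[90:210,160:280],(400,400))]))
E
```

```text
pos [0.5535 0.0899 0.2621] tool shift units [-4.000e-03 -9.000e-03  4.276e+00] tilt [ 4.00e-02 -0.00e+00 -5.73e+01]
jaw heading 6.23
turn rz units (tool z down) 0.013
[-3.81941809e-02  4.07589865e-01  1.56285326e+00 -3.67399916e-05
  1.17052994e+00 -1.46947803e-01]
```

View pics/t8.png

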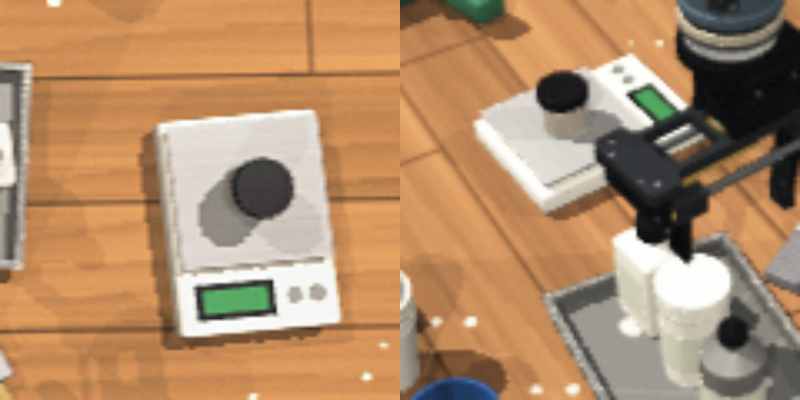

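The jar stands upright on the pan, its lid at (262,187) in the left crop. Checking how well it is centred.

```bash
python3 - <<'E'
from h import *
T=cam("top");f=400/120
P=lambda u,v,z:ray(T,300+u/f,150+v/f,z)
print("jar",P(262,187,.092))
c=[P(*q,.042) for q in((160,125),(316,112),(330,258),(182,271))];print(np.round(c,4),"pan",np.mean(c,0))
E
```

```text
jar [ 0.5143752  -0.31699894  0.092     ]
[[ 0.5764 -0.2404  0.042 ]
 [ 0.5863 -0.3866  0.042 ]
 [ 0.4499 -0.3934  0.042 ]
 [ 0.4399 -0.256   0.042 ]] pan [ 0.51312817 -0.31910269  0.042     ]
```

The jar is centred within about 3 mm. Next I take the squeeze bottle back.

jog_arm(motion=[0,0,0.6,0,0,0,-1,0,0,1,0,0,0,-1,0,0,1,0,0,0,-1,0,0,0.9,0,0,0,-1,0,0,0.5,0,0,0,-1,0,0,0.28,0,0,0,-1,0,0,0,0,0,0,0,0,0,0,0,0,0,0.25,0,0,0,0,0,0,1,0,0,0,0,0,0,1,0,0,0,0,0,0,1])

```text
time: 41.55
position: [0.554, 0.0899, 0.0911]
tool_rot: [0.668, 0.744, 0.0, 0.001]
ft_force: [-0.3, -0.2, 4.8]
grip_width: 0.0569
grip_force: 20.0
```

```bash
python3 -c "
from h import *
go([.5298,.252,.191],6.17)"
```

```text
pos [0.554  0.0899 0.0911] tool shift units [ 4.093 -0.161 -2.498] tilt [  0.08  -0.   -57.3 ]
jaw heading 6.18
turn rz units (tool z down) 0.002
```

jog_arm(motion=[0,0,-0.4,0,0,0,1,0,0,-0.8,0,0,0,1,0,0,-0.9,0,0,0,1,0.3,0,-0.4,0,0,0,1,0.8,-0.05,0,0,0,0,1,1,-0.05,0,0,0,0,1,1,-0.06,0,0,0,0,1,0.7,0,0,0,0,0,1,0.29,0,0,0,0,0,1,0,0,0,0,0,0,1,0,0,0,0,0,0,1])

```text
time: 42.92
position: [0.5297, 0.2508, 0.1903]
tool_rot: [0.668, 0.744, -0.0, 0.0]
ft_force: [-0.7, -0.5, -2.6]
grip_width: 0.0569
grip_force: 20.0
```

```bash
python3 -c "
from h import *
go([.5298,.252,.0964],6.17)"
```

```text
pos [0.5297 0.2508 0.1903] tool shift units [0.032 0.008 2.348] tilt [-2.00e-02 -4.00e-02 -5.73e+01]
jaw heading 6.12
turn rz units (tool z down) -0.012
```

jog_arm(motion=[0.02,0,0.5,0,0,0,1,0,0,0.8,0,0,0,1,0,0,0.6,0,0,0,1,0,0,0.3,0,0,0,1,0,0,0.06,0,0,0,1,0,0,0.03,0,0,0,1,0,0,0,0,0,0,1,0,0,0,0,0,0,1])

```text
time: 43.92
position: [0.5299, 0.2528, 0.0995]
tool_rot: [0.668, 0.744, 0.001, 0.0]
ft_force: [-0.1, 0.6, -2.1]
grip_width: 0.0574
grip_force: 20.0
```

jog_arm(motion=[0,0,0.05,0,0,0,1,0,0,0.02,0,0,0,1,0,0,0.01,0,0,0,1,0,0,0,0,0,0,1])

```text
time: 44.42
position: [0.5295, 0.2527, 0.0962]
tool_rot: [0.668, 0.744, 0.0, 0.0]
ft_force: [-2.3, -0.6, 4.3]
grip_width: 0.0572
grip_force: 20.0
```

jog_arm(motion=[0,0,0,0,0,0,0.2,0,0,0,0,0,0,-0.1,0,0,0,0,0,0,-1,0,0,0,0,0,0,-1,0,0,-0.4,0,0,0,-1,0,0,-0.8,0,0,0,-1,0,0,-1,0,0,0,-1,0,0,-1,0,0,0,-1,-0.4,0,-0.8,0,0,0,-1,-0.9,-0.04,0,0,0,0,-1,-1,-0.04,0,0,0,0,-1,-1,-0.04,0,0,0,0,-1])

```text
time: 45.92
position: [0.5392, 0.1199, 0.2568]
tool_rot: [0.668, 0.744, 0.001, 0.001]
ft_force: [0.2, -0.1, -0.3]
grip_width: 0.0871
grip_force: 0.0
```

jog_arm(motion=[-1,-0.04,0,0,0,0,-1,-1,0,0,0,0,0,-1,-0.7,0,0,0,0,0,-1,0,0,0,0,0,0,-1,0,0,0,0,0,0,-1])

```text
time: 46.55
position: [0.5488, 0.0138, 0.2561]
tool_rot: [0.668, 0.744, 0.0, 0.0]
ft_force: [-0.4, 0.5, -0.2]
grip_width: 0.0867
grip_force: 0.0
```

```bash
python3 -c "
from h import *
go([.5491,.0123,.099],6.18)"
```

```text
pos [0.5488 0.0138 0.2561] tool shift units [-0.041  0.     3.927] tilt [ 3.00e-02  3.00e-02 -5.73e+01]
jaw heading 6.16
turn rz units (tool z down) -0.005
```

jog_arm(motion=[-0.04,0,0.6,0,0,0,-1,0,0,1,0,0,0,-1,0,0,1,0,0,0,-1,0,0,0.8,0,0,0,-1,0,0,0.4,0,0,0,-1,0,0,0.13,0,0,0,-1,0,0,0,0,0,0,-0.3,0,0,0,0,0,0,0,0,0,0,0,0,0,1,0,0,0,0,0,0,1,0,0,0,0,0,0,1])

```text
time: 47.92
position: [0.5495, 0.0116, 0.0993]
tool_rot: [0.668, 0.744, 0.0, 0.001]
ft_force: [-0.3, -0.8, 6.8]
grip_width: 0.0667
grip_force: 20.0
```

```bash
python3 -c "
from h import *
go([.4592,.3122,.265],6.18)"
```

```text
pos [0.5495 0.0116 0.0993] tool shift units [ 7.712 -1.432 -4.148] tilt [ 8.00e-02 -2.00e-02 -5.73e+01]
jaw heading 6.17
turn rz units (tool z down) -0.003
```

jog_arm(motion=[0,0,-0.4,0,0,0,1,0,0,-0.8,0,0,0,1,0,0,-1,0,0,0,1,0,0,-1,0,0,0,1,0.3,-0.1,-0.95,0,0,0,1,0.8,-0.2,0,0,0,0,1,1,-0.23,0,0,0,0,1,1,-0.2,0,0,0,0,1,1,-0.2,0,0,0,0,1,1,-0.2,0,0,0,0,1,1,-0.2,0,0,0,0,1,1,-0.1,0,0,0,0,1])

```text
time: 49.42
position: [0.4603, 0.2889, 0.2645]
tool_rot: [0.668, 0.744, -0.001, -0.0]
ft_force: [0.5, -0.3, -2.7]
grip_width: 0.0665
grip_force: 20.0
```

jog_arm(motion=[0.61,0,0,0,0,0,1,0,0,0,0,0,0,1,0,0,0,0,0,0,1,0,0,0,0,0,0,1])

```text
time: 49.92
position: [0.4591, 0.3112, 0.2643]
tool_rot: [0.669, 0.744, -0.0, 0.0]
ft_force: [-0.7, -0.0, -3.0]
grip_width: 0.0667
grip_force: 20.0
```

```bash
python3 -c "
from h import *
go([.4592,.3122,.1042],6.18)"
```

```text
pos [0.4591 0.3112 0.2643] tool shift units [0.028 0.006 4.003] tilt [-3.00e-02 -3.00e-02 -5.73e+01]
jaw heading 6.09
turn rz units (tool z down) -0.022
```

jog_arm(motion=[0.02,0,0.6,0,0,0,1,0,0,1,0,0,0,1,0,0,1,0,0,0,1,0,0,0.8,0,0,0,1,0,0,0.4,0,0,0,1,0,0,0.1,0,0,0,1,0,0,0.03,0,0,0,1,0,0,0,0,0,0,1,0,0,0,0,0,0,1])

```text
time: 51.05
position: [0.4596, 0.3133, 0.1081]
tool_rot: [0.668, 0.744, 0.001, 0.0]
ft_force: [1.0, 0.3, -4.2]
grip_width: 0.0665
grip_force: 20.0
```

jog_arm(motion=[0,0,0.06,0,0,0,1,0,0,0.03,0,0,0,1,0,0,0.01,0,0,0,1,0,0,0,0,0,0,1])

```text
time: 51.55
position: [0.4591, 0.3135, 0.1043]
tool_rot: [0.668, 0.744, 0.001, -0.0]
ft_force: [-3.0, 0.2, 4.6]
grip_width: 0.0663
grip_force: 20.0
```

jog_arm(motion=[0,0,0,0,0,0,0,0,0,0,0,0,0,-0.3,0,0,0,0,0,0,-1,0,0,0,0,0,0,-1,0,0,-0.4,0,0,0,-1,0,0,-0.8,0,0,0,-1,0,0,-1,0,0,0,-1,0,0,-1,0,0,0,-1,-0.4,0,-0.8,0,0,0,-1,-0.9,0.13,0,0,0,0,-1,-1,0.2,0,0,0,0,-1,-1,0.2,0,0,0,0,-1])

```text
time: 53.05
position: [0.4947, 0.183, 0.2645]
tool_rot: [0.668, 0.744, 0.001, 0.001]
ft_force: [-0.6, 0.1, 0.8]
grip_width: 0.0873
grip_force: 0.0
```

jog_arm(motion=[-1,0.2,0,0,0,0,-1,-1,0.2,0,0,0,0,-1,-1,0.2,0,0,0,0,-1,-1,0,0,0,0,0,-1,-1,0,0,0,0,0,-1,-1,0,0,0,0,0,-1,-0.37,0,0,0,0,0,-1,0,0,0,0,0,0,-1,0,0,0,0,0,0,-1])

```text
time: 54.18
position: [0.5452, -0.0654, 0.2633]
tool_rot: [0.668, 0.744, 0.0, -0.0]
ft_force: [0.3, -0.7, 0.7]
grip_width: 0.0868
grip_force: 0.0
```

```bash
python3 -c "
from h import *
go([.5457,-.0661,.079],6.18)"
```

```text
pos [ 0.5452 -0.0654  0.2633] tool shift units [-0.022  0.013  4.607] tilt [-2.00e-02  4.00e-02 -5.73e+01]
jaw heading 6.22
turn rz units (tool z down) 0.011
```

jog_arm(motion=[-0.02,0.01,0.6,0,0,0,-1,0,0,1,0,0,0,-1,0,0,1,0,0,0,-1,0,0,1,0,0,0,-1,0,0,0.7,0,0,0,-1,0,0,0.3,0,0,0,-1,0,0,0,0,0,0,-0.1,0,0,0,0,0,0,0.2,0,0,0,0,0,0,1,0,0,0,0,0,0,1,0,0,0,0,0,0,1])

```text
time: 55.55
position: [0.5462, -0.0676, 0.0801]
tool_rot: [0.668, 0.744, 0.0, 0.0]
ft_force: [-1.5, -0.2, 6.5]
grip_width: 0.0579
grip_force: 20.0
```

```bash
python3 -c "
from h import *
go([.5246,.3864,.25],6.18)"
```

```text
pos [ 0.5462 -0.0676  0.0801] tool shift units [11.341  0.686 -4.253] tilt [ 5.00e-02 -2.00e-02 -5.73e+01]
jaw heading 6.17
turn rz units (tool z down) -0.003
```

jog_arm(motion=[0,0,-0.4,0,0,0,1,0,0,-0.8,0,0,0,1,0,0,-1,0,0,0,1,0,0,-1,0,0,0,1,0.3,0,-1,0,0,0,1,0.8,0,0,0,0,0,1,1,0.1,0,0,0,0,1,1,0.1,0,0,0,0,1,1,0.1,0,0,0,0,1,1,0.1,0,0,0,0,1,1,0.1,0,0,0,0,1,1,0.1,0,0,0,0,1])

```text
time: 57.05
position: [0.5385, 0.2187, 0.2472]
tool_rot: [0.668, 0.744, -0.0, -0.0]
ft_force: [0.2, 0.0, -5.0]
grip_width: 0.0577
grip_force: 20.0
```

jog_arm(motion=[1,0.09,0,0,0,0,1,1,0,0,0,0,0,1,1,0,0,0,0,0,1,0.8,0,0,0,0,0,1,0.42,0,0,0,0,0,1,0,0,0,0,0,0,1,0,0,0,0,0,0,1,0,0,0,0,0,0,1])

```text
time: 58.05
position: [0.5251, 0.3844, 0.2472]
tool_rot: [0.669, 0.744, -0.0, 0.0]
ft_force: [0.4, 1.1, -3.9]
grip_width: 0.058
grip_force: 20.0
```

```bash
python3 -c "
from h import *
go([.5246,.3858,.085],6.18)"
```

```text
pos [0.5251 0.3844 0.2472] tool shift units [ 0.04  -0.007  4.054] tilt [-2.00e-02 -4.00e-02 -5.73e+01]
jaw heading 6.08
turn rz units (tool z down) -0.024
```

jog_arm(motion=[0.02,-0.01,0.6,0,0,-0.02,1,0,0,1,0,0,0,1,0,0,1,0,0,0,1,0,0,0.8,0,0,0,1,0,0,0.4,0,0,0,1,0,0,0.1,0,0,0,1,0,0,0.05,0,0,0,1,0,0,0,0,0,0,1,0,0,0,0,0,0,1])

```text
time: 59.18
position: [0.5249, 0.3868, 0.0903]
tool_rot: [0.667, 0.745, 0.001, 0.0]
ft_force: [0.2, 0.1, -4.0]
grip_width: 0.0581
grip_force: 20.0
```

jog_arm(motion=[0,0,0.07,0,0,0,1,0,0,0.03,0,0,0,1,0,0,0.02,0,0,0,1,0,0,0,0,0,0,1])

```text
time: 59.68
position: [0.5242, 0.3865, 0.0851]
tool_rot: [0.667, 0.745, 0.0, -0.0]
ft_force: [-2.3, -0.7, 4.4]
grip_width: 0.0578
grip_force: 20.0
```

Landed at its old pose. I'll release it, rise straight up, then move clear toward the base's side for a final look.

jog_arm(motion=[0,0,0,0,0,0,0.2,0,0,0,0,0,0,-0.1,0,0,0,0,0,0,-1,0,0,0,0,0,0,-1,0,0,-0.4,0,0,0,-1,0,0,-0.8,0,0,0,-1,0,0,-1,0,0,0,-1,0,0,-1,0,0,0,-1,0,0,-0.8,0,0,0,-1,-1,0,0,0,0,0,-1,-1,0,0,0,0,0,-1,-1,0,0,0,0,0,-1])

```text
time: 61.18
position: [0.5378, 0.2663, 0.2457]
tool_rot: [0.667, 0.745, 0.001, 0.001]
ft_force: [-0.2, -0.9, 0.3]
grip_width: 0.0872
grip_force: 0.0
```

jog_arm(motion=[-1,0,0,0,0,0,-1,-1,0,0,0,0,0,-1,-1,0,0,0,0,0,-1,-1,0,0,0,0,0,-1,-1,0,0,0,0,0,-1,-1,0,0,0,0,0,-1,-1,0,0,0,0,0,-1,-1,0,0,0,0,0,-1,0,0,0,0,0,0,-1,0,0,0,0,0,0,-1])

```text
time: 62.42
position: [0.5721, -0.0505, 0.2449]
tool_rot: [0.668, 0.744, 0.0, 0.0]
ft_force: [-0.5, 0.5, 0.1]
grip_width: 0.087
grip_force: 0.0
```

```bash
python3 - <<'E'
from h import *
t=robot.camera("top");o=cv2.imread("pics/c1.png")
n=cv2.resize(t[180:255,120:220],(800,600),interpolation=cv2.INTER_CUBIC)
cv2.imwrite("pics/f.png",np.vstack([cv2.resize(x,(400,300)) for x in(o,n)]))
E
```

```text
(no output)
```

View pics/f.png

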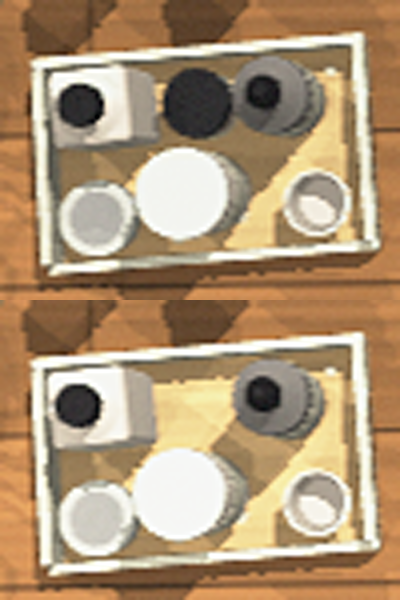

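Before (top) and after (bottom) match within about 2 mm: square cap (81,105) → (78,105), tub (181,193) → (179,194), bottle (263,92) → (263,93). The tin and beaker have not moved.

```bash
python3 -c "
from rig import robot
print(robot.hand_in())"
```

```text
the job is handed in; nothing more can be done
None
```

The job is handed in: the jar stands upright within about 3 mm of the pan's centre, the tub and both bottles are back in the crate within about 2 mm of where they stood, and the wax tin and beaker did not move.

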